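# Take the bayonet filter cap off the compressor

### The job

Take the black filter cap with the orange grip bar off the blue compressor: push the red release button all the way in, gently, then twist the cap anticlockwise (seen from above) until its lugs come free and lift it off, never forcing it against its mount. Stand it upright on the floor of the steel tray, softly, without disturbing the socket there or the can and jar on the bench, and leave the button in.

Things in the scene. Friction and masses are not known exactly. Their poses are not given: they have to be found in the camera images.
- compressor: Fixed blue compressor, box 220 (x) x 320 (y) x 130 mm high. Origin at bench height exactly on the vertical axis of the filter mount; the box reaches +-110 mm in its x, -120 to +200 mm in its y. z up. On its deck: the cap in its mount, the red button on the -y side, a stop post 30 mm high at x -11, y -56 mm, and beyond y +95 mm a gauge and a carry handle, at most 42 mm high.
- mount (a point): On the mount's axis, on the deck, 130 mm above the bench; axes as the compressor's. Two hooks (hidden under the cap; tops 22 mm, undersides 16 mm above here) hold the cap's lugs. The lugs come free only at the two gaps between the hooks: at 46 to 80 deg of turn, different each time, not visible, and only within about 4 deg either side of that angle. Turned further they are caught again.
- cap: Loose filter cap, 0.14-0.28 kg, 82 mm tall. Origin: centre of its underside, z up. Black drum of radius 47 mm, top at 52 mm; orange bar on it (see cap_grip); orange tab 12 mm wide reaching 62 mm out along -y at 15-23 mm height. Starts locked: on the mount's axis, axes within 1 deg of the compressor's, origin 137 mm above the bench. Let go of, it stays at the angle where it was left.
- cap_grip (a point): Middle of the cap's orange grip bar, on its axis, 69 mm above its origin. Bar: 60 mm long (cap's x), 16 mm wide (y), 30 mm high, from 17 mm below to 13 mm above this point. Hold here to turn the cap, positive about z (anticlockwise from above).
- lugs (a point): Centre of the cap's underside, where two hidden lugs (20 mm wide, 7 mm high) reach 34 mm out along the cap's +x and -x. In the mount they have 2 mm of play up and 1.5 mm sideways. There is no click and no stop: feel with a light upward pull. Caught, the sprung hooks hold it back by 3.5 N more per mm past the play; free, it rises on with only its weight. Clear of the hooks 16 mm up.
- release (a joint): Travel of the red release button, m: 0 out (its steel dog stands in the way of the cap's tab), 0.009 fully in (dog 3 mm below the tab). It moves straight down with a steady resistance of about 4 N, stays where it is pushed, and then meets a hard stop.
- release_top (a point): Centre of the top face of the red button, a disc of 24 mm diameter, 180 mm above the bench when out, 96 mm from the mount's axis; moves down with the button.
- tray: Fixed open steel tray, 190 (x) x 270 (y) x 30 mm high, walls and floor 4 mm thick. Origin at the centre of its underside, z up, axes along its sides. Cap stands on its floor, 4 mm above the bench; the -y end is taken by the socket.
- socket: Dark steel socket, upright cylinder 26 mm diameter, 36 mm high, standing in the tray near its -y end, 85 to 110 mm from the tray's centre; origin at the centre of its underside.
- spray_can: Bystander: standing spray can, 52 mm diameter, 170 mm high, origin at the centre of its underside; behind the work.
- screw_jar: Bystander: glass jar with yellow cap, 64 mm diameter, 90 mm high, origin at the centre of its underside; behind the work.
There are look-alikes about, which are no part of the job. Of the things like the cap, leave any that is pink, purple or turquoise; of the rest the larger one is meant.

How it is judged (in metres and radians):
On the way, in this order (a step that is already met when the one before it is completed fails the run):
1. the release button is pushed all the way in (value of joint release above 0.0078 m), for 0.1 s.
2. the cap, still in its mount, has been turned well past its lock (angle between the x axis of cap and the x axis of compressor, either way round above 0.5 rad and z of cap in the frame of compressor below 0.143 m and horizontal distance between cap and compressor below 0.005 m), for 0.1 s.
3. the cap is lifted clear of its mount (z of cap in the frame of compressor above 0.165 m), for 0.1 s.
At the end, for the whole second after the job is handed in: The cap stands upright (within 6 deg) and at rest on the tray's floor (underside within 5 mm of it), inside the tray's walls, let go of; the release button is still in (more than 6 mm) (z of cap in the frame of tray between 0.001 and 0.009 m and x of cap in the frame of tray between -0.075 and 0.075 m and y of cap in the frame of tray between -0.115 and 0.115 m and angle between cap's own z axis and vertical below 0.1 rad and linear speed of cap below 0.02 m/s and value of joint release above 0.006 m); the robot touches nothing.
It fails at once if the cap is forced against its mount or lock with more than 22 N (contact force between cap and compressor above 22 N).
It fails at once if the fingers press on the button or any other part of the compressor with more than 25 N (contact force between the fingers and compressor above 25 N).
It fails at once if the cap is dropped into the tray (comes down on it faster than 0.4 m/s) or pressed on it with more than 60 N (contact force between cap and tray above 60 N or (z of cap in the frame of tray below 0.015 m and horizontal distance between cap and tray below 0.17 m and linear speed of cap above 0.4 m/s)).
It fails at once if the socket in the tray is shifted by more than 25 mm or tipped (distance of socket from where it was at the start of the episode above 0.025 m or angle between socket's own z axis and vertical above 0.5 rad).
It fails at once if the spray can or the jar is shifted by more than 30 mm (distance of any of spray_can, screw_jar from where it was at the start of the episode above 0.03 m).
It also fails if it takes over 72 s, if anything falls off the work surface, if the arm or the gripper's body presses on something with over 40 N, if the wrist force passes 120 N, or if a joint passes its speed limit or range.

### The arm

A 6-joint arm with a two-finger parallel gripper is mounted at the origin on the work surface. World frame = base frame: x ahead of the robot, y to its left, z up, the work surface at z = 0. Lengths are in mm, angles in degrees, forces in N, time in s.
With the tool pointing down it reaches from about 350 to 850 mm from the base axis. Payload 8.1 kg.
Tool frame: the origin (TCP) lies on the centre line of the jaws, within the pads' length; the fingertips stand 19 mm ahead of it and the grasp point (between the pads) is the TCP; z points along the fingers, y is the line along which they close (so a half turn about z gives the same grasp; the last joint's range is limited). The gripper opens to 85 mm and grips with 20 to 120 N. Pads are 22 mm wide; open, the fingers measure 114 mm over their backs; the gripper's body (76 mm by 85 mm) begins 54 mm behind the grasp point. The pads swing forward as they close: fully open they stand 13 mm farther back than shut.
Start: joints at [59.507, 7.471, 85.268, -0, 87.261, -4.893], TCP at [259.229, 541.115, 250.292] pointing down, gripper open.
Joint ranges: [-169.43, 169.43], [-51.17, 129.36], [1.28, 143.12], [-76.62, 256.62], [0, 156.53], [-152.29, 152.29]. Speed limits (degrees/s): [136.94, 136.94, 159.86, 180, 180, 180].

### API

Orientations are given as [roll, pitch, yaw] about the fixed x, y, z axes, in that order (R = Rz(yaw) Ry(pitch) Rx(roll)).
In Python, from bench import r gives the robot as it stands. The module is installed in compiled form; this text tells all that it offers.
- The arm moves only by the tool servo_tool, never from a script. Its arguments are lists of equal length, an entry for each row: "fingers": the finger opening in m, from 0 to 0.0854; "linear": the shift along the tool's x, y, z in m, a list of three; "rotation": the turn, a rotation vector about the tool's x, y, z in degrees, a list of three. A call has 1 to 10 rows; each row is the pose to reach, as a shift and turn from the pose commanded when the call began, along the tool's axes at that moment; what a row does not reach only later rows make up. A row lasts 1/10 s, in which the tool goes at most 50 mm and 8.59 degrees, less where a joint would pass 70% of its speed; a pose out of reach is approached as far as the arm can. A call with a gripper value outside its range is refused whole. The fingers move at their own pace and stop on an object; "force" is the grip in N (left out, the last holds). Time passes only in rows, so rows that repeat a pose let the fingers close. It gives the time, the measured TCP pose, the force, the opening and the grip force at its end, in the units of the state.
- r.sense(): the state, without advancing time (a new reading comes with each control period).
- r.snapshot(name): name is "scene" or "top"; returns a dict with "frame" (480x640x3 uint8, red, green, blue), "fx", "fy", "cx", "cy" (pixels), "k1" (the pictures are not rectified: a ray, as slopes to the right and down, at radius r is drawn at 1 + k1 r^2 times it, then the intrinsics apply), "camera_from_world" (4x4, takes a point from world to camera coordinates). Camera axes: x right, y up, looking along -z (the intrinsics and any distortion apply to the point x, -y, -z); pixel columns grow to the right and rows downward; lengths in mm; the calibration is good to about 2 mm. A picture is of the moment at which its call begins. There is no depth.
- r.hand_in(): hands the job in; it is judged then, once.
The state is a dict: "time": time; "joint_pos": joint angles; "qd": joint speeds; "joint_efforts": joint torques, N m; "tool_pos": TCP position; "tcp_rot": TCP orientation; "ft_force": force on the tool from outside, world axes, zero at the start; "wrist_torque": the same for the moment, N m; "finger_gap": finger opening in mm; "grip_force": force on a finger pad.
Only numpy, scipy, OpenCV 4.12 (cv2) and the standard library are available. Lean on these libraries where they do the work, as an engineer would, in place of code of your own. Each camera call takes 0.05 s, during which the arm holds its last target. There are 200 camera calls.

## Working session

There is one attempt and no reset: what is moved stays moved. The work goes in short steps, Python scripts to look and compute and a tool call to move; the robot and the scene stay as the last step left them, time stands still between calls to the robot, and variables do not carry over. Pictures are saved under pics/ and viewed, at most 10 in all, crops included, and the job is handed in when it is done.

Besides the shell and the picture viewer there is one more tool, called after ">>>" in YAML: its name, and indented under it one key for each argument. servo_tool: Moves the arm, as the interface text tells. Its arguments: {"type":"object","properties":{"fingers":{"type":"array","items":{"type":"number"}},"linear":{"type":"array","items":{"type":"array","items":{"type":"number"}}},"rotation":{"type":"array","items":{"type":"array","items":{"type":"number"}}},"force":{"type":"number"}},"required":["fingers","linear","rotation"]}

```bash
mkdir -p pics
cat > h.py <<'E'
import numpy as np, cv2
from bench import r
def snap(n,f=None):
    s=r.snapshot(n)
    if f: cv2.imwrite('pics/'+f,s['frame'][:,:,::-1])
    return s
def ray(s,u,v):
    K=np.array([[s['fx'],0,s['cx']],[0,s['fy'],s['cy']],[0,0,1.]])
    p=cv2.undistortPoints(np.array([[[u,v]]],float),K,np.array([s['k1'],0,0,0,0.]))[0,0]
    # model: drawn = ray*(1+k1 r^2), same as cv2
    T=np.array(s['camera_from_world']);R=T[:3,:3];t=T[:3,3]
    return -R.T@t, R.T@np.array([p[0],-p[1],-1])
def onz(s,u,v,z):
    o,d=ray(s,u,v); return o+d*(z-o[2])/d[2]
def proj(s,P):
    T=np.array(s['camera_from_world']);c=T[:3,:3]@np.array(P,float)+T[:3,3]
    a,b=c[0]/-c[2],-c[1]/-c[2];k=1+s['k1']*(a*a+b*b)
    return s['fx']*a*k+s['cx'],s['fy']*b*k+s['cy']
E
python3 - <<'E'
from h import *
for n in('scene','top'):
    s=snap(n,n+'0.png'); o,d=ray(s,320,240); print(n,o.round(),d.round(2),s['k1'],s['fx'])
print(r.sense())
E
```

```text
scene [1053. -621.  610.] [-0.55  0.62 -0.56] -0.03781406586538824 437.7880468774581
top [ 489.  -85. 1071.] [ 0.07 -0.03 -1.  ] -0.10046122775283566 453.913145185291
{'time': 0.1, 'joint_pos': array([ 5.95060826e+01,  7.51231741e+00,  8.53245757e+01,  4.15670640e-04,
        8.72626023e+01, -4.89229381e+00]), 'qd': array([ 0.09905793, -0.14471854, -0.11480145,  0.00920822,  0.11660981,
       -0.05903904]), 'joint_efforts': array([ 1.61017244e-03, -5.70951462e+01, -5.01942229e+01, -1.60116779e-04,
        8.16006301e-03,  1.74202489e-05]), 'tool_pos': array([258.99212215, 540.69032736, 249.31857701]), 'tcp_rot': array([-1.79900902e+02, -8.89890314e-03,  1.54398349e+02]), 'ft_force': array([-0.03102803, -0.63837565,  0.54023163]), 'wrist_torque': array([ 0.01244747, -0.03614586,  0.01018382]), 'grip_force': 0.0, 'finger_gap': 85.42700554375762}
```

View pics/scene0.png

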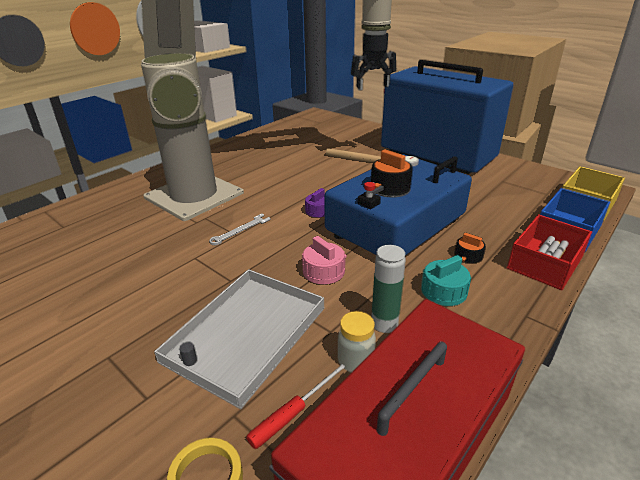

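View pics/top0.png

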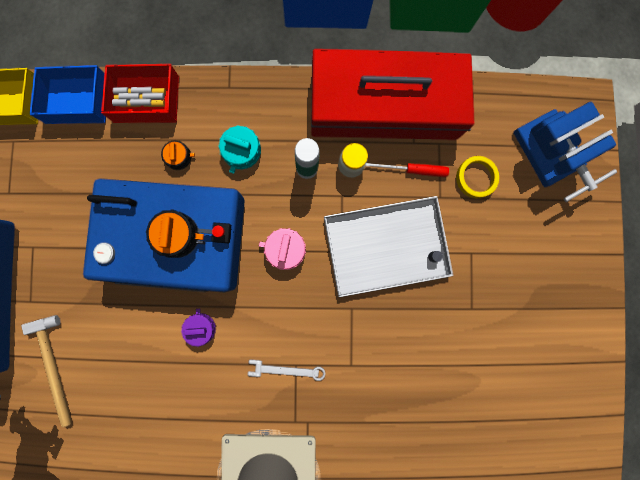

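The scene view shows the black and orange cap on the compressor at (392,172) and the button at (372,187). In the top view the cap is at (171,234), the button at (218,231), the tray at (388,247) and the socket at (434,257). The can (307,155) and jar (354,157) are behind.

```bash
cat > meas.py <<'E'
from h import *
from scipy.optimize import least_squares
def mask(s,lo,hi,box):
    h=cv2.cvtColor(s['frame'],cv2.COLOR_RGB2HSV); m=cv2.inRange(h,lo,hi)
    b=np.zeros_like(m);x0,y0,x1,y1=box;b[y0:y1,x0:x1]=m[y0:y1,x0:x1];return b
def cen(m):
    n,l,st,c=cv2.connectedComponentsWithStats(m);i=1+np.argmax(st[1:,4]);return c[i],st[i],l==i
def tri(a,b):
    (o1,d1),(o2,d2)=a,b
    t=np.linalg.lstsq(np.c_[d1,-d2],o2-o1,rcond=None)[0];p,q=o1+t[0]*d1,o2+t[1]*d2
    return (p+q)/2,np.linalg.norm(p-q)
E
python3 - <<'E'
from meas import *
T=snap('top');S=snap('scene')
c,st,_=cen(mask(T,(0,150,90),(6,255,255),(205,220,235,245)));print('btn top',c,st,onz(T,*c,180))
c2,st2,_=cen(mask(S,(0,150,90),(6,255,255),(355,175,390,205)));print('btn scene',c2,st2,onz(S,*c2,180),tri(ray(T,*c),ray(S,*c2)))
c,st,l=cen(mask(T,(8,150,200),(20,255,255),(140,205,198,260)));print('orange',c,st)
h=cv2.cvtColor(T['frame'],cv2.COLOR_RGB2HSV)
for y in range(208,262,4): print(' '.join('%3d/%3d'%tuple(h[y,x][[0,2]]) for x in range(146,214,5)))
# blue box top: min area rect corners
m=mask(T,(100,120,60),(125,255,255),(80,175,250,300));_,_,l=cen(m)
cn=max(cv2.findContours(l.astype(np.uint8),0,1)[0],key=cv2.contourArea)
hu=cv2.approxPolyDP(cv2.convexHull(cn),5,True)[:,0];print('box',[(tuple(p),onz(T,*p,130).round()[:2]) for p in hu])
g=cv2.cvtColor(T['frame'],cv2.COLOR_RGB2HSV);m=mask(T,(0,0,90),(180,60,255),(315,190,460,305));_,_,l=cen(m)
cn=max(cv2.findContours(l.astype(np.uint8),0,1)[0],key=cv2.contourArea)
hu=cv2.approxPolyDP(cv2.convexHull(cn),5,True)[:,0];print('tray',[(tuple(p),onz(T,*p,30).round()[:2]) for p in hu])
im=np.hstack([cv2.resize(T['frame'][195:275,130:240],(440,320),interpolation=cv2.INTER_CUBIC),cv2.resize(S['frame'][140:220,345:435],(360,320),interpolation=cv2.INTER_CUBIC)])
cv2.imwrite('pics/crop1.png',im[:,:,::-1])
E
```

```text
btn top [217.65789474 230.72807018] [212 225  12  12 114] [568.11074058  93.21860363 180.        ]
btn scene [369.61333333 185.88      ] [365 182  10   9  75] [574.93236978  85.54414691 180.        ] (array([568.72572217,  94.42767511, 174.50211711]), np.float64(0.3328871845531486))
orange [168.11680912 232.01614435] [ 149  213   39   40 1053]
108/162 108/163 108/162 108/164 108/159 109/161 108/158 108/160 108/159 108/162 108/163 108/166 108/169 107/165
108/160 108/161 108/160 110/ 45  10/ 60  11/ 78 120/ 36 110/ 94 108/162 108/163 108/167 108/167 108/168 108/168
108/161 108/159   9/ 64  14/240  14/242  15/243  15/243 120/ 37 110/ 20 108/162 108/168 108/166 107/168 108/170
108/159 107/ 35  15/243  14/237  15/244  12/ 85  15/243  15/244 120/ 39  90/ 13 107/166 108/166 108/166 107/169
108/160  14/239  15/242  13/232  15/245  12/ 82  15/243  15/244  14/231 105/ 18 110/112 108/167 108/166 107/169
108/132  14/242  15/243  13/232  15/244  12/ 80  15/244  15/243  15/243 105/ 18 120/ 14 108/150 108/168 108/167
108/ 47  14/242  14/242  14/239  15/240  12/ 77  14/243  15/243  15/244 110/ 25 15
[... 625 characters left out ...]
/ 24 120/ 10  98/ 13 107/ 20 109/ 70 108/ 70 108/165 108/165 108/162 108/166
108/154 107/155 108/ 66 107/ 68 108/ 68 109/ 69 109/ 71 108/ 70 108/ 73 108/ 72 108/164 108/165 108/162 108/165
box [((np.int32(95), np.int32(181)), array([676., 373.])), ((np.int32(236), np.int32(190)), array([659.,  67.])), ((np.int32(243), np.int32(198)), array([642.,  52.])), ((np.int32(228), np.int32(289)), array([452.,  78.])), ((np.int32(85), np.int32(277)), array([471., 385.]))]
tray [((np.int32(436), np.int32(196)), array([ 670., -384.])), ((np.int32(452), np.int32(275)), array([ 486., -420.])), ((np.int32(339), np.int32(296)), array([ 435., -158.])), ((np.int32(324), np.int32(216)), array([ 619., -122.]))]
```

View pics/crop1.png

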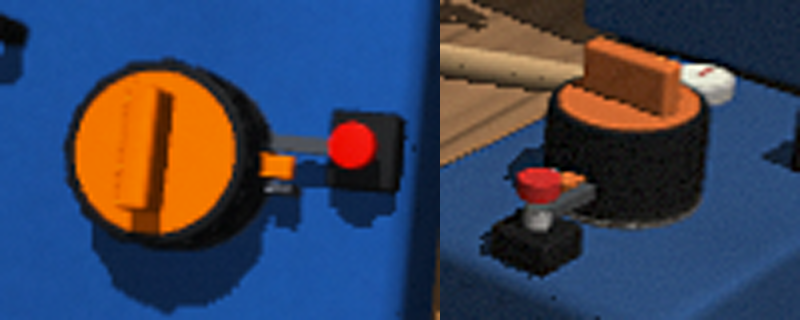

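The crop shows the cap's bar top face centred near full-image (165,232) and its orange disc near (169,233). The tab points right, towards the dog and button at (217.7,230.7), and the bar is across it, so the cap is still locked.

Run:
```python
from meas import *
T=snap('top');S=snap('scene')
_,_,l=cen(mask(T,(5,150,60),(20,255,255),(140,205,191,262)))
cn=max(cv2.findContours(l.astype(np.uint8),0,1)[0],key=cv2.contourArea)
e=cv2.fitEllipse(cv2.convexHull(cn));print('disc',e,onz(T,*e[0],189))
# bar bounds via value rows
for p in [(137,87),(158,90),(150,208),(117,207)]: print('bar',onz(T,130+p[0]/4,195+p[1]/4,219).round(1))
# scene bar top face corners in crop (x offset 440)
f=lambda x,y:(345+(x-440)/4,140+y/4)
for p in [(590,38),(678,78),(672,116-38)]: print('barS',onz(S,*f(*p),219).round(1))
# black drum ellipse in scene: orange top
_,_,l=cen(mask(S,(3,120,60),(20,255,255),(360,145,425,190)))
c,_,_=cen(l.astype(np.uint8));print(c)
for P in [(573.6,189,189),(573.6,189,219),(568.1,93.2,180)]: print(P,np.round(proj(T,P),1),np.round(proj(S,P),1))
c,st,_=cen(mask(T,(0,0,0),(180,255,70),(425,245,444,268)));print('socket',c,st,onz(T,434,257,36),onz(T,434,264,4))
for n,u,v,z in(('can',307,146,170),('jar',354,156,90)):print(n,onz(T,u,v,z).round())
```

```text
disc ((168.15223693847656, 232.54443359375), (40.35286331176758, 41.33662033081055), 23.426725387573242) [562.48400127 189.53490427 189.        ]
bar [590.1 189.  219. ]
bar [588.8 178.7 219. ]
bar [532.5 180.4 219. ]
bar [532.7 196.4 219. ]
barS [533.7 191.8 219. ]
barS [603.4 174.1 219. ]
barS [600.9 172.  219. ]
[386.97866667 159.50666667]
(573.6, 189, 189) [168.6 226.9] [395.6 166.3]
(573.6, 189, 219) [163.9 225.4] [396.6 154.1]
(568.1, 93.2, 180) [217.7 230.7] [369.1 183.7]
socket [431.         257.34042553] [428 252   8  11  47] [ 526.73552995 -376.35782861   36.        ] [ 511.29062555 -385.26133741    4.        ]
can [744. -81. 170.]
jar [ 746. -185.   90.]
```

>>> servo_tool:
  fingers: [0, 0, 0, 0, 0, 0, 0, 0, 0, 0]
  linear:
    - [-0.04, -0.02, 0]
    - [-0.08, -0.045, 0]
    - [-0.12, -0.07, 0]
    - [-0.16, -0.09, 0]
    - [-0.2, -0.115, 0]
    - [-0.24, -0.14, 0]
    - [-0.28, -0.16, 0]
    - [-0.32, -0.185, 0]
    - [-0.36, -0.205, 0]
    - [-0.4, -0.23, 0]
  rotation:
    - [0, 0, 8]
    - [0, 0, 16]
    - [0, 0, 24]
    - [0, 0, 32]
    - [0, 0, 40]
    - [0, 0, 48]
    - [0, 0, 56]
    - [0, 0, 64]
    - [0, 0, 72]
    - [0, 0, 80]

```text
time: 1.3
tool_pos: [521.5, 159.4, 250.5]
tcp_rot: [180.0, -0.0, 74.1]
ft_force: [0.5, 0.3, -0.5]
finger_gap: -0.1
grip_force: 0.0
```

>>> servo_tool:
  fingers: [0, 0, 0, 0, 0, 0, 0, 0, 0, 0]
  linear:
    - [-0.012, 0.015, 0]
    - [-0.025, 0.031, 0]
    - [-0.038, 0.047, 0]
    - [-0.051, 0.063, 0]
    - [-0.051, 0.063, 0.01]
    - [-0.051, 0.063, 0.02]
    - [-0.051, 0.063, 0.03]
    - [-0.051, 0.063, 0.04]
    - [-0.051, 0.063, 0.045]
    - [-0.051, 0.063, 0.045]
  rotation:
    - [0, 0, 8]
    - [0, 0, 16]
    - [0, 0, 24]
    - [0, 0, 32]
    - [0, 0, 40]
    - [0, 0, 48]
    - [0, 0, 56]
    - [0, 0, 64]
    - [0, 0, 72]
    - [0, 0, 77.9]

```text
time: 2.3
tool_pos: [566.8, 94.7, 203.9]
tcp_rot: [180.0, 0.1, -3.8]
ft_force: [-0.2, -0.4, 0.2]
finger_gap: 0.2
grip_force: 0.0
```

Run:
```python
from h import *
T=snap('top');S=snap('scene')
im=np.hstack([cv2.resize(T['frame'][185:285,140:250],(352,320),interpolation=cv2.INTER_CUBIC),cv2.resize(S['frame'][120:220,320:460],(448,320),interpolation=cv2.INTER_CUBIC)])
cv2.imwrite('pics/crop2.png',im[:,:,::-1])
s=r.sense();print(s['tool_pos'],s['tcp_rot'],s['ft_force'],s['joint_pos'])
```

```text
[567.34959686  94.75299784 204.94045939] [ 1.79992799e+02  3.52612393e-02 -3.59275927e+00] [0.65822984 0.14578976 0.8311826 ] [ 4.37607577e+00  5.11925378e+00  9.25589811e+01 -2.26340488e-03
  8.23576842e+01  9.79691345e+01]
```

View pics/crop2.png

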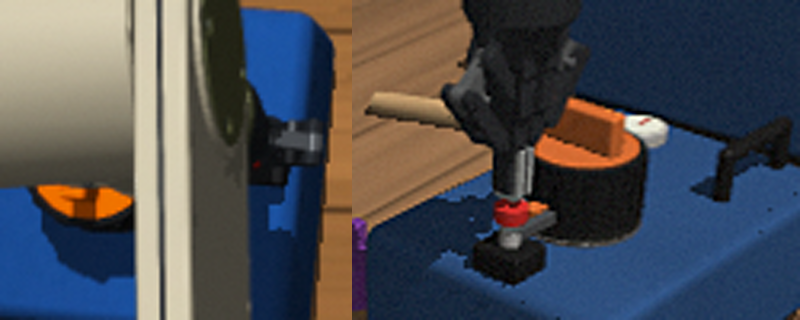

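The fingertips are right above the red button (scene crop at (510,205)), well centred. I'll press now.

>>> servo_tool:
  fingers: [0, 0, 0, 0, 0, 0, 0, 0, 0]
  linear:
    - [0, 0.001, 0.001]
    - [0, 0.001, 0.002]
    - [0, 0.001, 0.003]
    - [0, 0.001, 0.004]
    - [0, 0.001, 0.005]
    - [0, 0.001, 0.006]
    - [0, 0.001, 0.007]
    - [0, 0.001, 0.008]
    - [0, 0.001, 0.009]
  rotation:
    - [0, 0, 0]
    - [0, 0, 0]
    - [0, 0, 0]
    - [0, 0, 0]
    - [0, 0, 0]
    - [0, 0, 0]
    - [0, 0, 0]
    - [0, 0, 0]
    - [0, 0, 0]

```text
time: 3.3
tool_pos: [567.5, 93.8, 196.6]
tcp_rot: [-180.0, -0.0, -3.5]
ft_force: [-2.1, -0.9, 3.8]
finger_gap: 0.0
grip_force: 1.9
```

In contact, with about 4 N of resistance. Continuing gently.

>>> servo_tool:
  fingers: [0, 0, 0, 0, 0, 0]
  linear:
    - [0, 0, 0.001]
    - [0, 0, 0.002]
    - [0, 0, 0.003]
    - [0, 0, 0.004]
    - [0, 0, 0.0045]
    - [0, 0, 0.0045]
  rotation:
    - [0, 0, 0]
    - [0, 0, 0]
    - [0, 0, 0]
    - [0, 0, 0]
    - [0, 0, 0]
    - [0, 0, 0]

```text
time: 3.9
tool_pos: [567.5, 93.8, 191.6]
tcp_rot: [-180.0, 0.0, -3.5]
ft_force: [-0.6, -0.2, 2.1]
finger_gap: 0.1
grip_force: 1.1
```

>>> servo_tool:
  fingers: [0, 0, 0]
  linear:
    - [0, 0, 0.0005]
    - [0, 0, 0.001]
    - [0, 0, 0.001]
  rotation:
    - [0, 0, 0]
    - [0, 0, 0]
    - [0, 0, 0]

```text
time: 4.2
tool_pos: [567.5, 93.8, 190.7]
tcp_rot: [-180.0, -0.0, -3.5]
ft_force: [-0.9, -0.2, 3.0]
finger_gap: -0.2
grip_force: 1.4
```

>>> servo_tool:
  fingers: [0, 0, 0]
  linear:
    - [0, 0, 0.0005]
    - [0, 0, 0.001]
    - [0, 0, 0.001]
  rotation:
    - [0, 0, 0]
    - [0, 0, 0]
    - [0, 0, 0]

```text
time: 4.5
tool_pos: [567.5, 93.8, 190.0]
tcp_rot: [-180.0, -0.0, -3.5]
ft_force: [-1.6, -0.0, 5.7]
finger_gap: 0.3
grip_force: 2.4
```

>>> servo_tool:
  fingers: [0, 0, 0]
  linear:
    - [0, 0, 0.0005]
    - [0, 0, 0.0008]
    - [0, 0, 0.0008]
  rotation:
    - [0, 0, 0]
    - [0, 0, 0]
    - [0, 0, 0]

```text
time: 4.8
tool_pos: [567.6, 93.8, 189.9]
tcp_rot: [180.0, -0.0, -3.5]
ft_force: [-3.8, -0.7, 9.4]
finger_gap: 0.3
grip_force: 4.7
```

The hard stop is reached. Retracting and moving over to the cap.

>>> servo_tool:
  fingers: [0, 0, 0, 0.05, 0.05, 0.05, 0.05, 0.05, 0.05, 0.05]
  linear:
    - [0, 0, -0.005]
    - [0, 0, -0.025]
    - [0, 0, -0.05]
    - [0, 0, -0.065]
    - [-0.003, -0.025, -0.065]
    - [-0.006, -0.05, -0.065]
    - [-0.009, -0.075, -0.065]
    - [-0.011, -0.095, -0.065]
    - [-0.011, -0.095, -0.065]
    - [-0.011, -0.095, -0.065]
  rotation:
    - [0, 0, 0]
    - [0, 0, 0]
    - [0, 0, 0]
    - [0, 0, 0]
    - [0, 0, 0]
    - [0, 0, 0]
    - [0, 0, 0]
    - [0, 0, 0]
    - [0, 0, 0]
    - [0, 0, 0]

```text
time: 5.8
tool_pos: [562.2, 189.3, 253.6]
tcp_rot: [180.0, 0.0, -3.4]
ft_force: [0.2, 0.3, -0.7]
finger_gap: 50.3
grip_force: 0.0
```

Run:
```python
from h import *
T=snap('top');S=snap('scene')
im=np.hstack([cv2.resize(T['frame'][185:285,140:250],(352,320),interpolation=cv2.INTER_CUBIC),cv2.resize(S['frame'][110:210,320:460],(448,320),interpolation=cv2.INTER_CUBIC)])
cv2.imwrite('pics/crop3.png',im[:,:,::-1])
s=r.sense();print(s['tool_pos'],s['tcp_rot'],s['ft_force'],s['finger_gap'])
```

```text
[562.37723984 188.54000184 253.77074823] [ 1.79974429e+02  1.27120738e-02 -3.52459924e+00] [-0.44131004  0.01404875  0.03200781] 50.0164936684981
```

View pics/crop3.png

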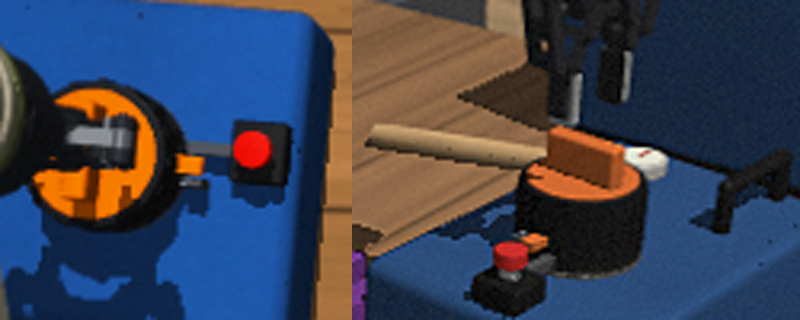

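The button is down, at crop (510,255), and the fingers straddle the bar. Descending.

>>> servo_tool:
  fingers: [0.05, 0.05, 0.05, 0.05, 0.05, 0.05, 0.05]
  linear:
    - [0, 0, 0.01]
    - [0, 0, 0.02]
    - [0, 0, 0.03]
    - [0, 0, 0.035]
    - [0, 0, 0.038]
    - [0, 0, 0.041]
    - [0, 0, 0.041]
  rotation:
    - [0, 0, 0]
    - [0, 0, 0]
    - [0, 0, 0]
    - [0, 0, 0]
    - [0, 0, 0]
    - [0, 0, 0]
    - [0, 0, 0]

```text
time: 6.6
tool_pos: [562.2, 189.3, 212.7]
tcp_rot: [180.0, 0.0, -3.5]
ft_force: [0.1, -0.1, 0.3]
finger_gap: 50.2
grip_force: 0.0
```

>>> servo_tool:
  fingers: [0.04, 0.03, 0.024, 0.02, 0.018, 0.016, 0.014, 0.01, 0.01, 0.01]
  force: 20
  linear:
    - [0, 0, 0]
    - [0, 0, 0]
    - [0, 0, 0]
    - [0, 0, 0]
    - [0, 0, 0]
    - [0, 0, 0]
    - [0, 0, 0]
    - [0, 0, 0]
    - [0, 0, 0]
    - [0, 0, 0]
  rotation:
    - [0, 0, 0]
    - [0, 0, 0]
    - [0, 0, 0]
    - [0, 0, 0]
    - [0, 0, 0]
    - [0, 0, 0]
    - [0, 0, 0]
    - [0, 0, 0]
    - [0, 0, 0]
    - [0, 0, 0]

```text
time: 7.6
tool_pos: [562.4, 189.2, 213.1]
tcp_rot: [180.0, -0.0, -3.5]
ft_force: [-0.8, -2.2, 2.8]
finger_gap: 15.4
grip_force: 20.7
```

>>> servo_tool:
  fingers: [0.01, 0.01, 0.01, 0.01, 0.01, 0.01]
  force: 25
  linear:
    - [0, 0, 0]
    - [0, 0, 0]
    - [0, 0, 0]
    - [0, 0, 0]
    - [0, 0, 0]
    - [0, 0, 0]
  rotation:
    - [0, 0, -3]
    - [0, 0, -6]
    - [0, 0, -9]
    - [0, 0, -12]
    - [0, 0, -15]
    - [0, 0, -15]

```text
time: 8.2
tool_pos: [562.4, 189.6, 213.2]
tcp_rot: [-180.0, -0.0, 11.6]
ft_force: [0.1, 0.2, 2.7]
finger_gap: 15.4
grip_force: 25.5
```

```bash
python3 -c "
from h import *
s=r.sense();print(s['tool_pos'],s['tcp_rot'],s['ft_force'],s['wrist_torque'])"
```

```text
[562.42935589 189.55720883 213.19609445] [-1.79980476e+02 -2.95274343e-02  1.15598973e+01] [0.05795534 0.15022953 2.68168487] [-0.02915517 -0.05870558  0.01461183]
```

>>> servo_tool:
  fingers: [0.01, 0.01, 0.01, 0.01, 0.01, 0.01, 0.01, 0.01, 0.01, 0.01]
  linear:
    - [0, 0, 0]
    - [0, 0, 0]
    - [0, 0, 0]
    - [0, 0, 0]
    - [0, 0, 0]
    - [0, 0, 0]
    - [0, 0, 0]
    - [0, 0, 0]
    - [0, 0, 0]
    - [0, 0, 0]
  rotation:
    - [0, 0, -4]
    - [0, 0, -8]
    - [0, 0, -12]
    - [0, 0, -16]
    - [0, 0, -20]
    - [0, 0, -24]
    - [0, 0, -27]
    - [0, 0, -29]
    - [0, 0, -29]
    - [0, 0, -29]

```text
time: 9.2
tool_pos: [562.4, 189.4, 213.2]
tcp_rot: [180.0, -0.0, 40.4]
ft_force: [0.6, 1.1, 2.8]
finger_gap: 15.3
grip_force: 25.6
```

>>> servo_tool:
  fingers: [0.01, 0.01, 0.01, 0.01, 0.01]
  linear:
    - [0, 0, -0.001]
    - [0, 0, -0.002]
    - [0, 0, -0.003]
    - [0, 0, -0.004]
    - [0, 0, -0.004]
  rotation:
    - [0, 0, 0]
    - [0, 0, 0]
    - [0, 0, 0]
    - [0, 0, 0]
    - [0, 0, 0]

```text
time: 9.7
tool_pos: [561.8, 189.1, 215.9]
tcp_rot: [-180.0, 0.1, 40.5]
ft_force: [0.3, -0.1, -7.0]
finger_gap: 15.4
grip_force: 24.5
```

>>> servo_tool:
  fingers: [0.01, 0.01, 0.01]
  linear:
    - [0, 0, 0]
    - [0, 0, 0]
    - [0, 0, 0]
  rotation:
    - [0, 0, -1.5]
    - [0, 0, -3]
    - [0, 0, -3]

```text
time: 10.0
tool_pos: [561.9, 189.4, 216.5]
tcp_rot: [-179.9, 0.0, 43.6]
ft_force: [-0.9, 1.4, -9.5]
finger_gap: 15.7
grip_force: 24.5
```

>>> servo_tool:
  fingers: [0.01, 0.01, 0.01]
  linear:
    - [0, 0, 0]
    - [0, 0, 0]
    - [0, 0, 0]
  rotation:
    - [0, 0, -1.5]
    - [0, 0, -3]
    - [0, 0, -3]

```text
time: 10.3
tool_pos: [562.9, 189.2, 217.9]
tcp_rot: [179.9, -0.1, 46.6]
ft_force: [0.5, 1.2, -1.9]
finger_gap: 15.8
grip_force: 25.3
```

The catch released: only the cap's weight is left. I'll go slightly further towards the gap's centre, then lift a little.

>>> servo_tool:
  fingers: [0.01, 0.01, 0.01, 0.01, 0.01, 0.01]
  linear:
    - [0, 0, 0]
    - [0, 0, 0]
    - [0, 0, -0.001]
    - [0, 0, -0.002]
    - [0, 0, -0.003]
    - [0, 0, -0.003]
  rotation:
    - [0, 0, -1]
    - [0, 0, -2]
    - [0, 0, -2]
    - [0, 0, -2]
    - [0, 0, -2]
    - [0, 0, -2]

```text
time: 10.9
tool_pos: [562.5, 189.3, 220.3]
tcp_rot: [180.0, -0.0, 48.5]
ft_force: [0.2, -0.4, -2.8]
finger_gap: 15.9
grip_force: 25.3
```

Free at +7 mm. Lifting off.

>>> servo_tool:
  fingers: [0.01, 0.01, 0.01, 0.01, 0.01, 0.01, 0.01, 0.01]
  force: 40
  linear:
    - [0, 0, -0.002]
    - [0, 0, -0.004]
    - [0, 0, -0.007]
    - [0, 0, -0.01]
    - [0, 0, -0.013]
    - [0, 0, -0.016]
    - [0, 0, -0.02]
    - [0, 0, -0.02]
  rotation:
    - [0, 0, 0]
    - [0, 0, 0]
    - [0, 0, 0]
    - [0, 0, 0]
    - [0, 0, 0]
    - [0, 0, 0]
    - [0, 0, 0]
    - [0, 0, 0]

```text
time: 11.7
tool_pos: [562.7, 189.4, 240.9]
tcp_rot: [180.0, -0.1, 48.5]
ft_force: [0.0, 0.4, -2.4]
finger_gap: 15.4
grip_force: 44.2
```

>>> servo_tool:
  fingers: [0.01, 0.01, 0.01, 0.01, 0.01, 0.01, 0.01, 0.01, 0.01, 0.01]
  linear:
    - [0, 0, -0.01]
    - [0, 0, -0.025]
    - [0, 0, -0.04]
    - [-0.025, 0.02, -0.04]
    - [-0.06, 0.049, -0.04]
    - [-0.095, 0.077, -0.04]
    - [-0.13, 0.106, -0.04]
    - [-0.165, 0.134, -0.04]
    - [-0.195, 0.159, -0.04]
    - [-0.22, 0.179, -0.04]
  rotation:
    - [0, 0, 0]
    - [0, 0, 0]
    - [0, 0, 0]
    - [0, 0, 0]
    - [0, 0, 0]
    - [0, 0, 0]
    - [0, 0, 0]
    - [0, 0, 0]
    - [0, 0, 0]
    - [0, 0, 0]

```text
time: 12.7
tool_pos: [550.7, -96.6, 282.0]
tcp_rot: [179.9, -0.0, 48.4]
ft_force: [0.1, -0.6, -3.0]
finger_gap: 15.2
grip_force: 44.2
```

>>> servo_tool:
  fingers: [0.01, 0.01, 0.01, 0.01, 0.01, 0.01, 0.01, 0.01, 0.01, 0.01]
  linear:
    - [-0.025, 0.02, 0]
    - [-0.05, 0.041, 0]
    - [-0.075, 0.061, 0]
    - [-0.095, 0.077, 0]
    - [-0.107, 0.087, 0]
    - [-0.107, 0.087, 0.02]
    - [-0.107, 0.087, 0.05]
    - [-0.107, 0.087, 0.08]
    - [-0.107, 0.087, 0.11]
    - [-0.107, 0.087, 0.13]
  rotation:
    - [0, 0, 0]
    - [0, 0, 0]
    - [0, 0, 0]
    - [0, 0, 0]
    - [0, 0, 0]
    - [0, 0, 0]
    - [0, 0, 0]
    - [0, 0, 0]
    - [0, 0, 0]
    - [0, 0, 0]

```text
time: 13.7
tool_pos: [544.5, -231.1, 148.4]
tcp_rot: [-179.9, 0.0, 48.5]
ft_force: [-0.7, 0.1, -2.8]
finger_gap: 15.1
grip_force: 44.1
```

Run:
```python
from h import *
T=snap('top');S=snap('scene')
im=np.hstack([cv2.resize(T['frame'][180:310,310:470],(394,320),interpolation=cv2.INTER_CUBIC),cv2.resize(S['frame'][200:410,140:400],(396,320),interpolation=cv2.INTER_CUBIC)])
cv2.imwrite('pics/crop4.png',im[:,:,::-1])
s=r.sense();print(s['tool_pos'],s['tcp_rot'],s['ft_force'],s['finger_gap'])
```

```text
[ 543.12993684 -230.42822072  146.89490104] [-1.79664118e+02  6.89893788e-02  4.85252174e+01] [-0.86165006  0.67498401 -3.82029332] 15.411071325110623
```

View pics/crop4.png

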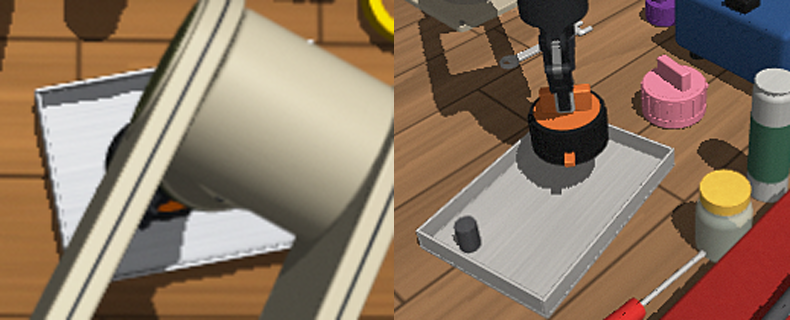

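The cap hangs upright over the tray's far half and the socket is clear. Lowering.

>>> servo_tool:
  fingers: [0.01, 0.01, 0.01, 0.01, 0.01, 0.01]
  linear:
    - [0, 0, 0.015]
    - [0, 0, 0.03]
    - [0, 0, 0.045]
    - [0, 0, 0.055]
    - [0, 0, 0.06]
    - [0, 0, 0.06]
  rotation:
    - [0, 0, 0]
    - [0, 0, 0]
    - [0, 0, 0]
    - [0, 0, 0]
    - [0, 0, 0]
    - [0, 0, 0]

```text
time: 14.4
tool_pos: [544.2, -231.6, 88.8]
tcp_rot: [-179.9, 0.0, 48.5]
ft_force: [-0.1, -0.1, -3.2]
finger_gap: 15.3
grip_force: 44.2
```

>>> servo_tool:
  fingers: [0.01, 0.01, 0.01, 0.01, 0.01, 0.01]
  linear:
    - [0, 0, 0.0015]
    - [0, 0, 0.003]
    - [0, 0, 0.0045]
    - [0, 0, 0.006]
    - [0, 0, 0.007]
    - [0, 0, 0.007]
  rotation:
    - [0, 0, 0]
    - [0, 0, 0]
    - [0, 0, 0]
    - [0, 0, 0]
    - [0, 0, 0]
    - [0, 0, 0]

```text
time: 15.0
tool_pos: [544.8, -231.8, 82.8]
tcp_rot: [-180.0, 0.0, 48.5]
ft_force: [-0.4, 0.5, -2.8]
finger_gap: 15.4
grip_force: 44.2
```

>>> servo_tool:
  fingers: [0.01, 0.01, 0.01, 0.01, 0.01]
  linear:
    - [0, 0, 0.001]
    - [0, 0, 0.002]
    - [0, 0, 0.003]
    - [0, 0, 0.0035]
    - [0, 0, 0.0035]
  rotation:
    - [0, 0, 0]
    - [0, 0, 0]
    - [0, 0, 0]
    - [0, 0, 0]
    - [0, 0, 0]

```text
time: 15.5
tool_pos: [545.0, -232.0, 80.3]
tcp_rot: [180.0, 0.0, 48.5]
ft_force: [-1.9, 1.3, 4.5]
finger_gap: 15.2
grip_force: 45.3
```

Seated. Releasing and retreating.

>>> servo_tool:
  fingers: [0.02, 0.03, 0.04, 0.05, 0.05, 0.05]
  linear:
    - [0, 0, 0]
    - [0, 0, 0]
    - [0, 0, 0]
    - [0, 0, 0]
    - [0, 0, 0]
    - [0, 0, 0]
  rotation:
    - [0, 0, 0]
    - [0, 0, 0]
    - [0, 0, 0]
    - [0, 0, 0]
    - [0, 0, 0]
    - [0, 0, 0]

```text
time: 16.1
tool_pos: [544.9, -231.9, 79.5]
tcp_rot: [180.0, 0.0, 48.5]
ft_force: [0.4, 0.4, 1.0]
finger_gap: 50.1
grip_force: 0.0
```

>>> servo_tool:
  fingers: [0.05, 0.05, 0.05, 0.05, 0.05, 0.05, 0.05, 0.05]
  linear:
    - [0, 0, -0.01]
    - [0, 0, -0.03]
    - [0, 0, -0.06]
    - [0, 0, -0.09]
    - [0, 0, -0.12]
    - [0, 0, -0.15]
    - [0, 0, -0.18]
    - [0, 0, -0.18]
  rotation:
    - [0, 0, 0]
    - [0, 0, 0]
    - [0, 0, 0]
    - [0, 0, 0]
    - [0, 0, 0]
    - [0, 0, 0]
    - [0, 0, 0]
    - [0, 0, 0]

```text
time: 16.9
tool_pos: [547.1, -233.0, 266.5]
tcp_rot: [179.5, -0.1, 48.5]
ft_force: [0.3, -0.7, 0.5]
finger_gap: 49.8
grip_force: 0.0
```

```bash
python3 -c "
from h import *
snap('scene','end.png')"
```

```text
(no output)
```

View pics/end.png

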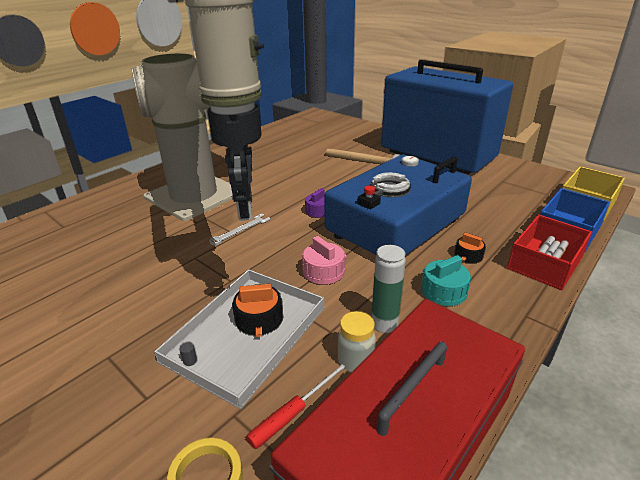

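The cap stands upright in the tray at (258,307). The socket (188,353), can and jar are undisturbed, and the button is down.

```bash
python3 -c "
from bench import r
print(r.hand_in())"
```

```text
the job is handed in; nothing more can be done
None
```

The cap is off the compressor and stands upright on the tray floor, let go of; the button looks still in, the socket, can and jar look undisturbed, and the job is handed in at about 17 s (no verdict was shown).

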